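# Sort the leftover reagents into box and tray, and shut the box

## Task

Put the leftover reagents away by type: stand both small dropper vials upright in the white lidded box, and lay the small green-banded carton flat on the floor of the open blue tray, next to the carton already stored there; once both vials are in, shut the box's lid fully. Do not let a vial tip over on the way, and leave the yellow bottle and the timer where they are.

Things in the scene. Friction and masses are not known exactly. Their poses are not given: they have to be found in the camera images.
- vial_blue_mid (a point): centre (half-way up) of the loose dropper vial with the blue nozzle cap: round white plastic vial, body 23 mm in diameter up to 39 mm, then a narrower tapering cap (18 mm), 57 mm tall in all, 14 g, standing upright on the worktop; z is its upright axis
- vial_pink_mid (a point): centre (half-way up) of the loose dropper vial with the pink nozzle cap; same shape and size as the blue one, standing upright on the worktop
- carton_mid (a point): centre of the small loose white carton with a green band, 40 mm (its x) by 85 mm (its y) by 30 mm high (its z), about 0.1 kg, lying flat on the worktop; grasp it across its 40 mm width
- reagent_box: white lidded box, fixed to the worktop; origin at the centre of its underside, x points to the hinge side (away from the robot), z up. 130 mm (x) by 170 mm (y), 40 mm high to the rim, walls and floor 4 mm thick, so inside 122 x 162 mm and 36 mm deep; standing vials rise above the rim and are covered by the hood-shaped lid. Both vials fit side by side along y; the lid stands up beyond the far (+x) rim while open
- box_lid (a joint): angle of the box's grey lid: 0 = fully shut, level on the rim; grows as it opens, to 1.9 (past upright). A shallow hood, 130 mm long (from the hinge) by 170 mm wide, its flat outer face 32 mm above the rim when shut, with 4 mm skirts down to the rim all round (27 mm deep inside). It starts open at 1.6 to 1.75. Its stiff hinge keeps it at any angle it is left at; about 1.5 N at the free edge moves it.
- lid_hinge (a point): middle of the lid's hinge line, 65 mm along the box's +x from the box centre, at rim height; the hinge runs along the box's y axis
- lid_edge (a point): middle of the lid's free edge, on its outer face (the face that is on top when shut and looks away from the robot when open); 130 mm along the lid from the hinge line and 32 mm off it. A thumb lip 50 mm wide and 5 mm thick sticks out 11 mm from the front skirt near the rim. Closed fingers behind the lid can pull it over, then press it down
- carton_tray: open blue tray, fixed to the worktop; origin at the centre of its underside, x away from the robot. 180 mm (x) by 170 mm (y), 36 mm high, walls and floor 4 mm thick. The stored carton lies along its far (+x) side; the near part (x from -86 to about +25 mm) is free. Box and tray may change sides (left or right)
- stored_carton: loose white carton with a blue band already in the tray, origin at the centre of its underside; 55 mm (x) by 105 mm (y) by 38 mm; it stays in the tray
- yellow_bottle: bystander: loose yellow bottle with white cap, 40 mm in diameter, 85 mm tall; origin at the centre of its underside
- timer: bystander: loose white bench timer, 58 x 68 x 18 mm; origin at the centre of its underside

How it is judged (in metres and radians):
At the end, for the whole second after the job is handed in: Both vials stand upright (within 0.2 rad), at rest, on the white box's floor; its lid is shut (under 0.06 rad, 8 mm at the edge); the green-banded carton lies flat (within 0.2 rad), at rest, on the blue tray's floor, and the blue-banded carton still lies flat there too (x of vial_blue_mid in the frame of reagent_box between -0.061 and 0.061 m and y of vial_blue_mid in the frame of reagent_box between -0.081 and 0.081 m and z of vial_blue_mid in the frame of reagent_box between 0.022 and 0.045 m and angle between each of vial_blue_mid, vial_pink_mid, carton_mid, stored_carton's own z axis and vertical below 0.2 rad and linear speed of each of vial_blue, vial_pink, carton below 0.02 m/s and x of vial_pink_mid in the frame of reagent_box between -0.061 and 0.061 m and y of vial_pink_mid in the frame of reagent_box between -0.081 and 0.081 m and z of vial_pink_mid in the frame of reagent_box between 0.022 and 0.045 m and x of carton_mid in the frame of carton_tray between -0.086 and 0.086 m and y of carton_mid in the frame of carton_tray between -0.081 and 0.081 m and z of carton_mid in the frame of carton_tray between 0.008 and 0.03 m and x of stored_carton in the frame of carton_tray between -0.086 and 0.086 m and y of stored_carton in the frame of carton_tray between -0.081 and 0.081 m and z of stored_carton in the frame of carton_tray between -0.005 and 0.02 m and value of joint box_lid below 0.06 rad); the robot touches nothing.
It fails at once if the blue vial is tipped over (more than about 45 degrees) (angle between vial_blue_mid's own z axis and vertical above 0.8 rad).
It fails at once if the pink vial is tipped over (more than about 45 degrees) (angle between vial_pink_mid's own z axis and vertical above 0.8 rad).
It fails at once if the yellow bottle is pushed more than 20 mm from its place (distance of yellow_bottle from where it was at the start of the episode above 0.02 m).
It fails at once if the timer is pushed more than 20 mm from its place (distance of timer from where it was at the start of the episode above 0.02 m).
It also fails if it takes over 72 s, if anything falls off the work surface, if the arm or the gripper's body presses on something with over 40 N, if the wrist force passes 120 N, or if a joint passes its speed limit or range.

## Robot

A 6-joint arm with a two-finger parallel gripper is mounted at the origin on a cart in front of the work surface, level with it; the furniture and walls round the work are solid. World frame = base frame: x ahead of the robot, y to its left, z up, the work surface at z = 0. Lengths are in m, angles in degrees, forces in N, time in s.
With the tool pointing down it reaches from about 0.3 to 0.875 m from the base axis. Payload 6.4 kg.
Tool frame: the origin (TCP) lies midway between the tips of the shut fingers; the grasp point (between the pads) lies 19 mm behind it; z points along the fingers, y is the direction in which the jaws open and shut (so a half turn about z gives the same grasp; the last joint's range is limited). The gripper opens to 85 mm and grips with 20 to 120 N. Pads are 22 mm wide; open, the fingers measure 114 mm over their backs; the gripper's body (76 mm by 85 mm) begins 54 mm behind the grasp point. The pads swing forward as they close: fully open they stand 13 mm farther back than shut.
Start: joints at [-87.852, 10.359, 92.074, -0, 77.567, -11.82], TCP at [0.139, -0.558, 0.231] pointing down, gripper open.
Joint ranges: [-171.53, 171.53], [-51.25, 118.39], [17.06, 147.69], [-65.23, 245.23], [0, 150.52], [-178.68, 178.68]. Speed limits (degrees/s): [147.25, 147.25, 172.46, 180, 180, 180].

## Interface

Orientations are given as a 3x3 rotation matrix whose columns are the frame's x, y, z axes.
In Python, from rig import env gives the robot as it stands.
- The arm moves only by the tool carry_out, never from a script. Its argument "deltas" is one flat list of numbers, 4 for each row, row after row: the shift along the tool's x, y, z in cm, then the turn about the tool's z in degrees. A call has 1 to 10 rows; each row is the pose to reach, as a shift and turn from the pose commanded when the call began, along the tool's axes at that moment; what a row does not reach only later rows make up. A row lasts 1/8 s, in which the tool goes at most 62.5 mm and 10.7 degrees, less where a joint would pass 70% of its speed; a pose out of reach is approached as far as the arm can. A call with a gripper value outside its range is refused whole. "grip" is the closure in counts, from 0 (fully open) to 255 (shut), set as the call begins (left out, the last holds). The fingers move at their own pace and stop on an object; "grip_force" is the grip in N (left out, the last holds). Time passes only in rows, so rows that repeat a pose let the fingers close. It gives the time, the measured TCP pose, the force and the opening at its end, in the units of the state.
- env.observe(): the state, without advancing time (a new reading comes with each control period).
- env.get_image(name): name is "side" or "top"; returns the picture (400x640x3 uint8, red, green, blue); there is no depth.
- env.calibration(name): a dict with "camera_matrix" (3x3 intrinsics, pixels), "R" (3x3) and "t" (3): a world point X has camera coordinates R X + t. Camera axes: x right, y down, z forward; pixel columns grow to the right and rows downward; lengths in m; the calibration is good to about 2 mm. A picture is of the moment at which its call begins. calibration takes no time and is no camera call.
- env.sign_off(): hands the job in, once; it reports no verdict.
Trained networks look in the newest picture that a camera, given by its name, has taken for a name from the list of things; names that differ only in an ending like _2 or _b are one class to them, and where a whole thing is asked for, a point or a joint stands for the part that bears it (a point fixed in the world has none). Each returns a list of dicts, best first, with "confidence" (0 to 1); they miss things now and then, are a little off and sometimes report something else, mostly with a low value. They report only what shows in the picture. A call takes as long as a camera call.
- env.search_frame(name, camera): "bbox" ([left, top, right, bottom] in pixels, round what is visible of it).
The state is a dict: "time_s": time; "q": joint angles; "joint_vel": joint speeds; "effort": joint torques, N m; "position": TCP position; "tool_rot": TCP orientation; "contact_force": force on the tool from outside, world axes, zero at the start; "moment": the same for the moment, N m; "gripper_width": finger opening in m.
Only numpy, scipy, OpenCV 4.12 (cv2) and the standard library are available. Lean on these libraries where they do the work, as an engineer would, in place of code of your own. Each camera call takes 0.05 s, during which the arm holds its last target.

## Working session

There is one attempt and no reset: what is moved stays moved. The work goes in short steps, Python scripts to look and compute and a tool call to move; the robot and the scene stay as the last step left them, time stands still between calls to the robot, and variables do not carry over. Pictures are saved under pics/ and viewed, and the job is handed in when it is done.

Besides the shell and the picture viewer there is one more tool, called after "Request:" as name(argument=value, ...), one argument or row to a line, values as JSON. carry_out: Moves the arm, as the interface text tells. Its arguments: {"type":"object","properties":{"deltas":{"type":"array"},"grip":{"type":"number"},"grip_force":{"type":"number"}},"required":["deltas"]}

```bash
ls; mkdir -p pics; python3 - <<'E'
from rig import env
import cv2
s=env.observe(); print({k:s[k] for k in('time_s','position','tool_rot','gripper_width','contact_force')})
for c in('side','top'):
    im=env.get_image(c); cv2.imwrite(f'pics/{c}0.png',im[:,:,::-1]); print(env.calibration(c))
    for n in('vial_blue_mid','vial_pink_mid','carton_mid','reagent_box','box_lid','carton_tray','stored_carton','yellow_bottle','timer'):
        r=env.search_frame(n,c); print(c,n,[( [round(x) for x in d['bbox']],round(d['confidence'],2)) for d in r[:3]])
print(env.observe()['time_s'])
E
```

```text
pics
{'time_s': 0.0, 'position': array([ 0.13879296, -0.55744086,  0.23038961]), 'tool_rot': array([[ 9.70423070e-01,  2.41410564e-01, -7.65972386e-05],
       [ 2.41410332e-01, -9.70421591e-01,  1.72814515e-03],
       [ 3.42860879e-04, -1.69552328e-03, -9.99998504e-01]]), 'gripper_width': 0.0855221586946286, 'contact_force': array([ 0.11965163, -0.90384332,  0.26485418])}
{'camera_matrix': array([[402.03411515,   0.        , 321.04995306],
       [  0.        , 402.03411515, 204.12947111],
       [  0.        ,   0.        ,   1.        ]]), 'R': array([[-0.99160212, -0.12930366,  0.00240934],
       [-0.06361112,  0.47143022, -0.87960626],
       [ 0.11260048, -0.87237269, -0.47569635]]), 't': array([0.52360334, 0.08471243, 1.04159572])}
side vial_blue_mid []
side vial_pink_mid [([313, 227, 322, 252], 0.45)]
side carton_mid [([350, 210, 370, 232], 0.62)]
side reagent_box [([316, 130, 383, 207], 0.59)]
side box_lid [([317, 128, 343, 190], 0.81)]
side carton_tray [([285, 267, 385, 343], 0.86)]
side stored_carton [([293, 271, 324, 324], 0.79)]
side yellow_bottle [([238, 212, 257, 248
[... 274 characters left out ...]
97817e-04, -9.99986861e-01,  5.11654264e-03],
       [-9.97981198e-01, -6.37609304e-04, -6.35068675e-02],
       [ 6.35092955e-02, -5.08631679e-03, -9.97968285e-01]]), 't': array([0.02966197, 0.53387849, 1.1807891 ])}
top vial_blue_mid [([317, 185, 329, 194], 0.6)]
top vial_pink_mid [([278, 210, 292, 217], 0.36), ([201, 206, 239, 225], 0.35)]
top carton_mid [([311, 229, 345, 250], 0.8)]
top reagent_box []
top box_lid [([365, 189, 441, 260], 0.62)]
top carton_tray [([192, 199, 250, 262], 0.71)]
top stored_carton [([199, 203, 242, 226], 0.81)]
top yellow_bottle [([279, 146, 292, 162], 0.56)]
top timer [([337, 144, 365, 173], 0.85), ([193, 200, 253, 262], 0.73), ([372, 193, 445, 218], 0.6)]
1.0
```

```bash
python3 - <<'E'
import cv2
a=cv2.imread('pics/top0.png')[130:280,180:460]; cv2.imwrite('pics/t0c.png',cv2.resize(a,(784,420),interpolation=cv2.INTER_CUBIC))
a=cv2.imread('pics/side0.png')[120:350,220:420]; cv2.imwrite('pics/s0c.png',cv2.resize(a,(520,598),interpolation=cv2.INTER_CUBIC))
E
```

```text
(no output)
```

View pics/t0c.png

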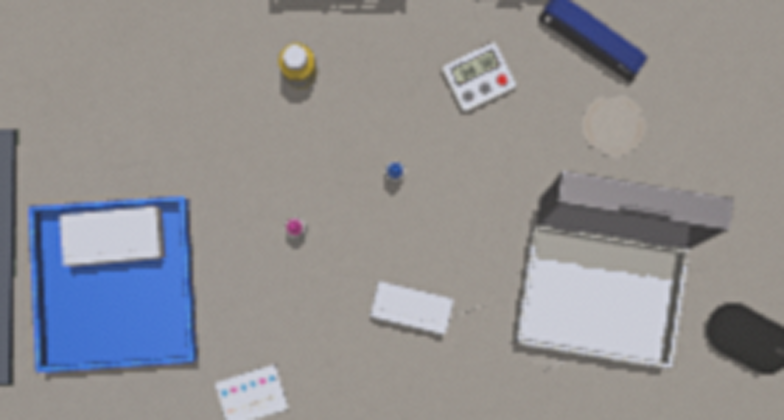

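View pics/s0c.png

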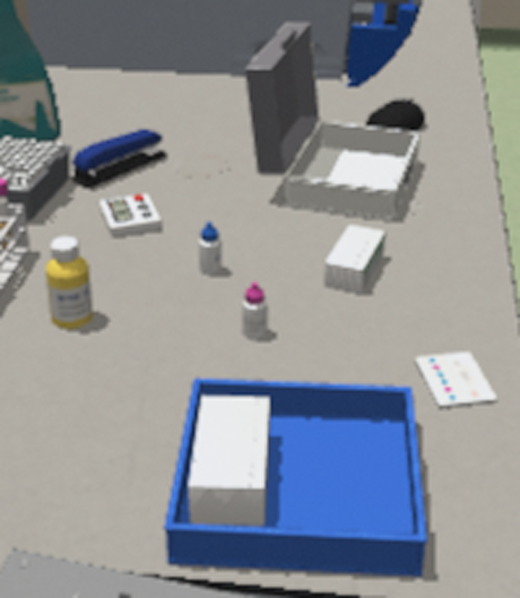

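View pics/top0.png

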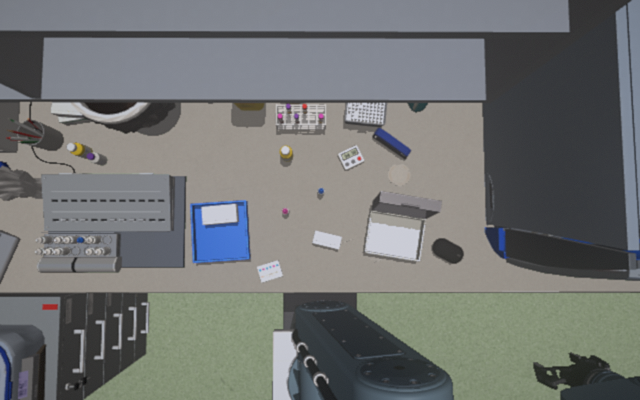

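```bash
cat > h.py <<'E'
import numpy as np, cv2
from scipy.optimize import least_squares
from rig import env
C={c:env.calibration(c) for c in('top','side')}
def proj(c,X):
    X=np.atleast_2d(X); k=C[c]; p=X@k['R'].T+k['t']; p=p@k['camera_matrix'].T; return p[:,:2]/p[:,2:]
def ray(c,uv,z):
    k=C[c]; d=k['R'].T@np.linalg.inv(k['camera_matrix'])@np.array([uv[0],uv[1],1.]); o=-k['R'].T@k['t']
    return o+d*(z-o[2])/d[2]
def tri(uvt,uvs,x0=(0.5,0,0.03)):
    r=least_squares(lambda X:np.r_[proj('top',X)[0]-uvt,proj('side',X)[0]-uvs],x0); return r.x,r.cost
def tc(p): return np.array([180+(p[0]+.5)/2.8-.5,130+(p[1]+.5)/2.8-.5])
def sc(p): return np.array([220+(p[0]+.5)/2.6-.5,120+(p[1]+.5)/2.6-.5])
def blob(im,kind,roi):
    l,t,r,b=roi; hsv=cv2.cvtColor(np.ascontiguousarray(im[t:b,l:r]),cv2.COLOR_RGB2HSV).astype(int); H,S,V=hsv[...,0],hsv[...,1],hsv[...,2]
    m=(S>110)&((H>100)&(H<130) if kind=='blue' else (H>145)&(H<178))
    w=m*S; ys,xs=np.nonzero(m); ww=w[ys,xs]
    return (l+(xs*ww).sum()/ww.sum(), t+(ys*ww).sum()/ww.sum()), m.sum(), (l+xs.min(),t+ys.min(),l+xs.max(),t+ys.max())
E
python3 - <<'E'
from h import *
T=cv2.imread('pics/top0.png')[:,:,::-1]; S=cv2.imread('pics/side0.png')[:,:,::-1]
for k,rt,rs in(('blue',(312,180,332,200),(292,202,310,228)),('pink',(276,200,294,222),(308,225,330,248))):
    a=blob(T,k,rt); b=blob(S,k,rs); print(k,a,b,tri(a[0],b[0]), ray('top',a[0],.05))
# blob fit
def fit(dims,z,tops,sides,x0):
    hx,hy=dims[0]/2,dims[1]/2
    L=np.array([[hx,hy],[hx,-hy],[-hx,-hy],[-hx,hy]])  # far-left, far-right, near-right, near-left
    def W(p):
        c,s=np.cos(p[2]),np.sin(p[2]); return np.c_[p[0]+c*L[:,0]-s*L[:,1],p[1]+s*L[:,0]+c*L[:,1],np.full(4,z)]
    def f(p):
        w=W(p); r=[]
        for i in range(4):
            if tops[i] is not None: r+=list(proj('top',w[i])[0]-tc(tops[i]))
            if sides and sides[i] is not None: r+=list(proj('side',w[i])[0]-sc(sides[i]))
        return r
    q=least_squares(f,x0); print(q.x[:2],np.degrees(q.x[2]),'res',np.round(f(q.x),1)); return q.x
fit((.04,.085),.03,[(379,282),(453,298),(446,335),(371,319)],[(357,225),(385,233),None,(327,263)],(.45,0,0))
fit((.13,.17),.04,[None,(687,250),(672,367),(517,347)],[None,(419,126),(408,187),(285,180)],(.5,-.2,0))
fit((.18,.17),.036,[(30,206),(186,198),(196,360),(40,370)],[(168,528),(194,381),(411,390),(424,535)],(.5,.3,0))
fit((.055,.105),.042,[(60,212),(158,206),(161,257),(65,265)],None,(.5,.3,0))
for p in((297,55),):print('bottle',ray('top',tc(p),.085))
for p in((443,72),(495,43),(516,85),(466,111)):print('timer',ray('top',tc(p),.018))
print('shelf',ray('top',(300,100),.0))
E
```

```text
blue ((np.float64(320.7239409804855), np.float64(190.4502617801047)), np.int64(14), (np.int64(319), np.int64(189), np.int64(322), np.int64(192))) ((np.float64(300.0121922065503), np.float64(209.09968921826442)), np.int64(24), (np.int64(298), np.int64(206), np.int64(302), np.int64(211))) (array([0.58389718, 0.01127539, 0.04504594]), np.float64(0.030115332613836157)) [0.58392311 0.0114525  0.05      ]
pink ((np.float64(284.6374028349337), np.float64(210.73296753543667)), np.int64(16), (np.int64(283), np.int64(209), np.int64(286), np.int64(213))) ((np.float64(317.41271794871795), np.float64(232.63507692307692)), np.int64(33), (np.int64(315), np.int64(229), np.int64(320), np.int64(235))) (array([0.52159084, 0.12136014, 0.04523506]), np.float64(0.033469932201374536)) [0.52194347 0.12107578 0.05      ]
[ 0.4267144  -0.01257521] -30.138461714976497 res [  4.7  -0.9 -13.2  11.2   2.2   7.3  -6.7  -3.9  -1.8   5.4   1.   -2.9
  11.    1.4]
[ 0.45874409 -0.22456591] -38.23202094469408 res [  7.8  13.2 -26.4  -4.1 -12.6   5.1   8.4 -16.2  -1.4 -22.5  19.9   3.2]
[0.4596808 0.32094  ] 4.158843822649429 res [-0.2  0.7 -1.1 -0.8 -0.6 -0.4 -0.2 -1.4 -0.6  0.5 -0.5 -1.8 -0.7  1.
  0.7  0.9]
[0.51351655 0.32093176] 4.424133652358615 res [ 0.5  0.6 -0.2  0.1 -0.1 -0.2 -0.2 -0.4]
bottle [0.7029978  0.11617074 0.085     ]
timer [ 0.69845001 -0.04340723  0.018     ]
timer [ 0.7315825  -0.10218022  0.018     ]
timer [ 0.68377899 -0.12549985  0.018     ]
timer [ 0.65421998 -0.0690851   0.018     ]
shelf [8.82586103e-01 7.70705532e-02 2.22044605e-16]
```

```bash
cat >> h.py <<'E'
def fit(dims,z,tops,sides,x0):
    hx,hy=dims[0]/2,dims[1]/2
    L=np.array([[hx,hy],[hx,-hy],[-hx,-hy],[-hx,hy]])
    def W(p):
        c,s=np.cos(p[2]),np.sin(p[2]); return np.c_[p[0]+c*L[:,0]-s*L[:,1],p[1]+s*L[:,0]+c*L[:,1],np.full(4,z)]
    def f(p):
        w=W(p); r=[]
        for i in range(4):
            if tops and tops[i] is not None: r+=list(proj('top',w[i])[0]-tc(tops[i]))
            if sides and sides[i] is not None: r+=list(proj('side',w[i])[0]-sc(sides[i]))
        return r
    q=least_squares(f,x0); print(q.x[:2].round(4),np.degrees(q.x[2]).round(2),'res',np.round(f(q.x),1)); return q.x
E
python3 - <<'E'
from h import *
for s in([(327,263),(357,225),(385,233),None],None):
  fit((.04,.085),.03,[(379,282),(453,298),(446,335),(371,319)],s,(.45,0,0))
for s in([(285,180),None,(419,126),(408,187)],None):
  p=fit((.13,.17),.04,[None,(687,250),(672,367),(517,347)],s,(.5,-.2,0))
c,s=np.cos(p[2]),np.sin(p[2])
for th in(1.6,1.75):
  x=.065+.13*np.cos(th)+.032*np.sin(th)*1; z=.04+.13*np.sin(th)+.032*np.cos(th)  # outer face
  x2=.065-.13*np.cos(th)+.032*np.sin(th); z2=.04+.13*np.sin(th)+.032*np.cos(th)
  for y in(-.085,.085):
    X=[p[0]+c*x2-s*y,p[1]+s*x2+c*y,z2]; print(th,X,(proj('top',X)-[180,130])*2.8,(proj('side',X)-[220,120])*2.6)
E
```

```text
[ 0.4314 -0.0074] -13.77 res [-0.2  0.5 -0.4 -0.4  0.2  1.4 -2.5 -0.3 -0.3  0.8  0.6 -0.8 -0.4 -0.1]
[ 0.4334 -0.0079] -11.98 res [-0.3  0.2  0.3  0.2  0.1 -0.2 -0.1 -0.3]
[ 0.4432 -0.2147] -6.32 res [ 1.3 -0.9 -0.6 -0.3  0.8  0.4 -0.3  1.9  0.6  1.3 -2.5  1.1]
[ 0.4452 -0.2147] -7.82 res [-0.2 -0.2  0.1  0.3  0.1 -0.2]
1.6 [np.float64(0.5335211156421058), np.float64(-0.3126040960835791), np.float64(0.16901018368175444)] [[728.47558717 207.75468078]] [[291.31882202  20.61432634]]
1.6 [np.float64(0.5566592479767045), np.float64(-0.14418608388753573), np.float64(0.16901018368175444)] [[555.89767112 184.01529671]] [[254.24676925  66.59482574]]
1.75 [np.float64(0.5522226919193344), np.float64(-0.3151734147753613), np.float64(0.16221429931282808)] [[728.39875977 189.29574985]] [[276.51279853  24.64070467]]
1.75 [np.float64(0.5753608242539331), np.float64(-0.146755402579318), np.float64(0.16221429931282808)] [[557.12526054 165.7465028 ]] [[237.83713283  70.82215326]]
```

```bash
cat >> h.py <<'E'
def go(x,y,z,yaw,base=None):
    s=env.observe(); R=np.array(s['tool_rot']); p=np.array(s['position']) if base is None else np.array(base)
    d=R.T@(np.array([x,y,z])-p)*100; cy=np.degrees(np.arctan2(R[1,0],R[0,0]))
    print('t',round(s['time_s'],2),'pos',p.round(4),'yaw',cy.round(2),'w',round(s['gripper_width'],4),'-> delta cm',d.round(2),'turn',round(cy-yaw,2))
E
python3 -c "
from h import *
go(.584,.0113,.2,82.5)"
```

```text
t 1.0 pos [ 0.1388 -0.558   0.2313] yaw 13.97 w 0.0856 -> delta cm [ 56.94 -44.5    3.13] turn -68.53
```

Request:
carry_out(
  deltas=[56.9, -44.5, 0, -68.5, 56.9, -44.5, 0, -68.5, 56.9, -44.5, 0, -68.5, 56.9, -44.5, 0, -68.5, 56.9, -44.5, 0, -68.5, 56.9, -44.5, 0, -68.5, 56.9, -44.5, 0, -68.5, 56.9, -44.5, 0, -68.5, 56.9, -44.5, 0, -68.5, 56.9, -44.5, 0, -68.5],
  grip=80,
  grip_force=20,
)

```text
time_s: 2.25
position: [0.5248, -0.0637, 0.2317]
tool_rot: [[0.131, 0.991, 0.001], [0.991, -0.131, -0.001], [-0.0, 0.001, -1.0]]
contact_force: [-0.1, -0.7, 0.8]
gripper_width: 0.0584
```

```bash
python3 -c "
from h import *
go(.584,.0113,.12,82.5)"
```

```text
t 2.25 pos [ 0.5248 -0.0637  0.2317] yaw 82.48 w 0.0584 -> delta cm [ 8.22  4.87 11.17] turn -0.02
```

Request:
carry_out(
  deltas=[8.2, 4.9, 5, 0, 8.2, 4.9, 11, 0, 8.2, 4.9, 11, 0, 8.2, 4.9, 11, 0, 8.2, 4.9, 11, 0],
)

```text
time_s: 2.88
position: [0.5836, 0.0088, 0.1227]
tool_rot: [[0.131, 0.991, 0.002], [0.991, -0.131, -0.001], [-0.0, 0.002, -1.0]]
contact_force: [0.3, 0.0, 0.2]
gripper_width: 0.0587
```

```bash
python3 -c "
from h import *
go(.584,.0113,.010,82.5)
im=env.get_image('top');cv2.imwrite('pics/t1.png',cv2.resize(im[130:280,180:460,::-1],(784,420),interpolation=cv2.INTER_CUBIC))
im=env.get_image('side');cv2.imwrite('pics/s1.png',cv2.resize(im[100:300,220:420,::-1],(600,600),interpolation=cv2.INTER_CUBIC))
"
```

```text
t 2.88 pos [0.5836 0.0088 0.1227] yaw 82.46 w 0.0587 -> delta cm [ 0.26 -0.02 11.27] turn -0.04
```

View pics/s1.png

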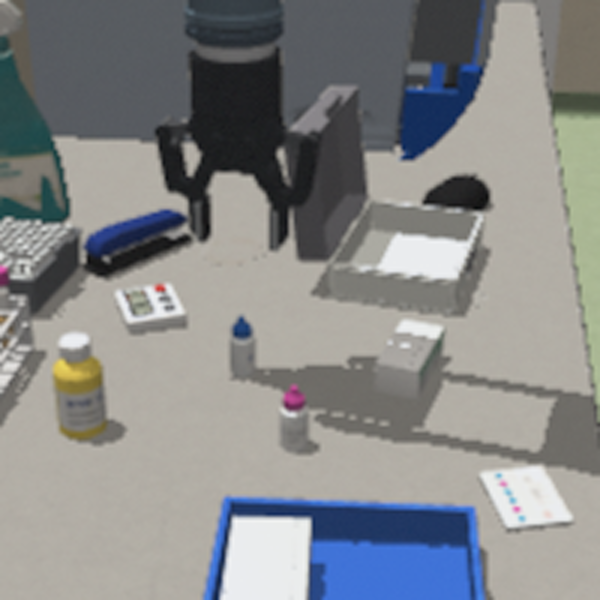

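Request:
carry_out(
  deltas=[0.2, 0, 4, 0, 0.2, 0, 8, 0, 0.2, 0, 10.5, 0, 0.2, 0, 11.2, 0, 0.2, 0, 11.2, 0, 0.2, 0, 11.2, 0],
)

```text
time_s: 3.72
position: [0.5847, 0.0109, 0.0111]
tool_rot: [[0.131, 0.991, 0.003], [0.991, -0.131, -0.001], [-0.0, 0.003, -1.0]]
contact_force: [-0.4, -1.5, -0.0]
gripper_width: 0.0585
```

```bash
python3 -c "
from h import *
go(.584,.0113,.010,82.5)
im=env.get_image('side');cv2.imwrite('pics/s2.png',cv2.resize(im[130:280,240:400,::-1],(640,600),interpolation=cv2.INTER_CUBIC))
"
```

```text
t 3.73 pos [0.5847 0.0109 0.0111] yaw 82.46 w 0.0585 -> delta cm [ 0.03 -0.07  0.11] turn -0.04
```

View pics/s2.png

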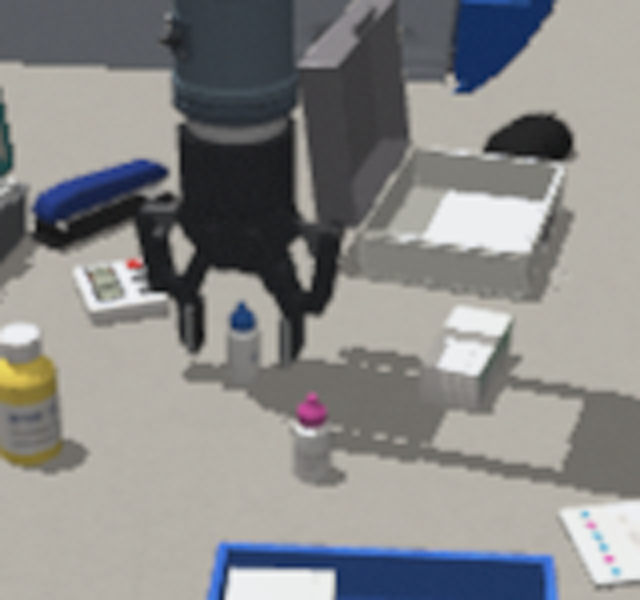

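Request:
carry_out(
  deltas=[0, 0, 0, 0, 0, 0, 0, 0, 0, 0, 0, 0, 0, 0, 0, 0, 0, 0, 0, 0, 0, 0, 0, 0],
  grip=255,
  grip_force=20,
)

```text
time_s: 4.53
position: [0.5836, 0.0113, 0.0099]
tool_rot: [[0.131, 0.991, 0.001], [0.991, -0.131, -0.0], [-0.0, 0.001, -1.0]]
contact_force: [-1.1, 0.2, 6.0]
gripper_width: 0.0222
```

```bash
python3 -c "
from h import *
go(.584,.0113,.010,82.5)
im=env.get_image('side');cv2.imwrite('pics/s3.png',cv2.resize(im[130:280,240:400,::-1],(640,600),interpolation=cv2.INTER_CUBIC))
"
```

```text
t 4.53 pos [0.5836 0.0113 0.0099] yaw 82.47 w 0.0222 -> delta cm [ 0.    0.04 -0.01] turn -0.03
```

View pics/s3.png

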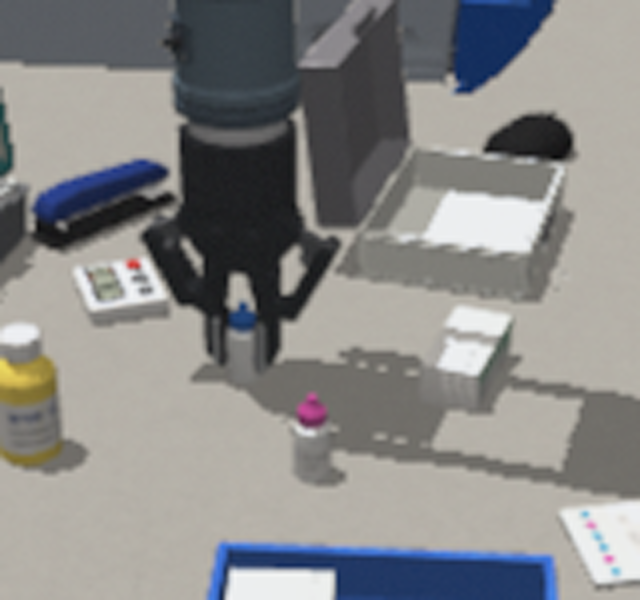

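```bash
python3 -c "
from h import *
go(.4252,-.2474,.20,82.5)
go(.4252,-.2474,.015,82.5)
"
```

```text
t 4.58 pos [0.5835 0.0113 0.0098] yaw 82.47 w 0.0225 -> delta cm [-27.72 -12.3  -19.03] turn -0.03
t 4.58 pos [0.5835 0.0113 0.0098] yaw 82.47 w 0.0225 -> delta cm [-27.72 -12.31  -0.53] turn -0.03
```

Request:
carry_out(
  deltas=[0, 0, -2, 0, 0, 0, -6, 0, -1, -2, -11, 0, -4, -5, -16, 0, -9, -8, -19, 0, -14, -11, -19, 0, -19, -12.3, -19, 0, -24, -12.3, -19, 0, -27, -12.3, -19, 0, -27.7, -12.3, -18.5, 0],
)

```text
time_s: 5.82
position: [0.4249, -0.2491, 0.1955]
tool_rot: [[0.134, 0.991, 0.002], [0.991, -0.134, -0.002], [-0.001, 0.002, -1.0]]
contact_force: [0.4, -0.3, -0.0]
gripper_width: 0.022
```

Request:
carry_out(
  deltas=[0, 0, 2, 0, 0, 0, 6, 0, 0, 0, 10, 0, 0, 0, 13, 0, 0, 0, 14, 0, 0, 0, 14, 0],
)

```text
time_s: 6.58
position: [0.425, -0.2465, 0.0544]
tool_rot: [[0.13, 0.991, -0.001], [0.991, -0.13, 0.001], [0.001, -0.001, -1.0]]
contact_force: [0.2, 0.8, -0.7]
gripper_width: 0.022
```

```bash
python3 -c "
from h import *
go(.4252,-.2474,.015,82.5)
im=env.get_image('side');cv2.imwrite('pics/s4.png',cv2.resize(im[100:250,280:440,::-1],(640,600),interpolation=cv2.INTER_CUBIC))
im=env.get_image('top');cv2.imwrite('pics/t4.png',cv2.resize(im[150:300,300:460,::-1],(640,600),interpolation=cv2.INTER_CUBIC))
"
```

```text
t 6.58 pos [ 0.425  -0.2465  0.0544] yaw 82.51 w 0.022 -> delta cm [-0.09  0.03  3.94] turn 0.01
```

View pics/s4.png

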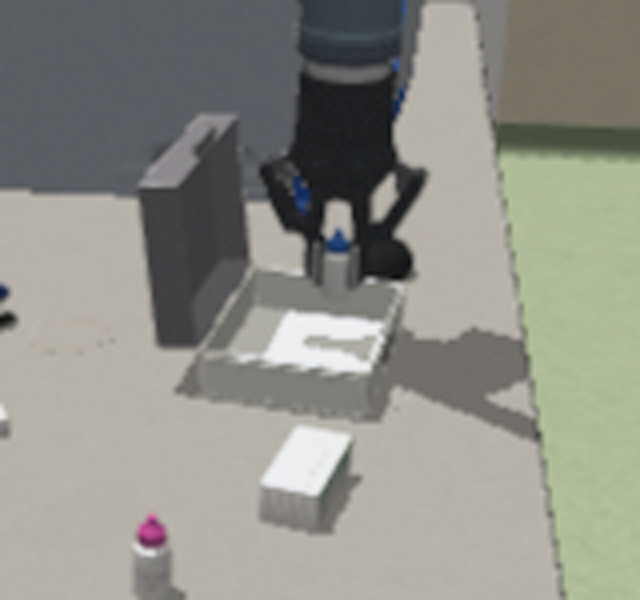

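View pics/t4.png

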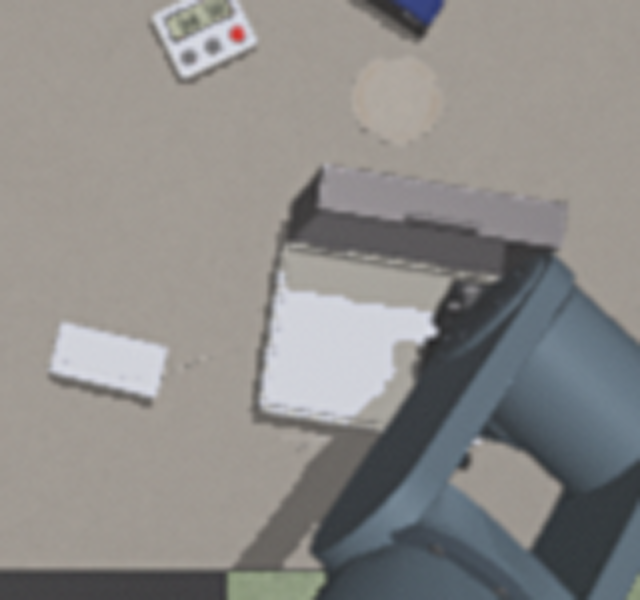

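Request:
carry_out(
  deltas=[0, 0, 1.5, 0, 0, 0, 2.8, 0, 0, 0, 3.6, 0, 0, 0, 3.9, 0, 0, 0, 3.9, 0, 0, 0, 3.9, 0],
)

```text
time_s: 7.42
position: [0.4252, -0.2474, 0.0156]
tool_rot: [[0.131, 0.991, 0.0], [0.991, -0.131, -0.0], [-0.0, 0.0, -1.0]]
contact_force: [-0.1, 0.9, -0.1]
gripper_width: 0.0223
```

```bash
python3 -c "
from h import *
go(.4252,-.2474,.015,82.5);print(env.observe()['contact_force'])
im=env.get_image('side');cv2.imwrite('pics/s5.png',cv2.resize(im[100:250,280:440,::-1],(640,600),interpolation=cv2.INTER_CUBIC))
"
```

```text
t 7.42 pos [ 0.4252 -0.2474  0.0156] yaw 82.47 w 0.0223 -> delta cm [-0.   -0.    0.06] turn -0.03
[-0.05658959  0.91023569 -0.10234856]
```

View pics/s5.png

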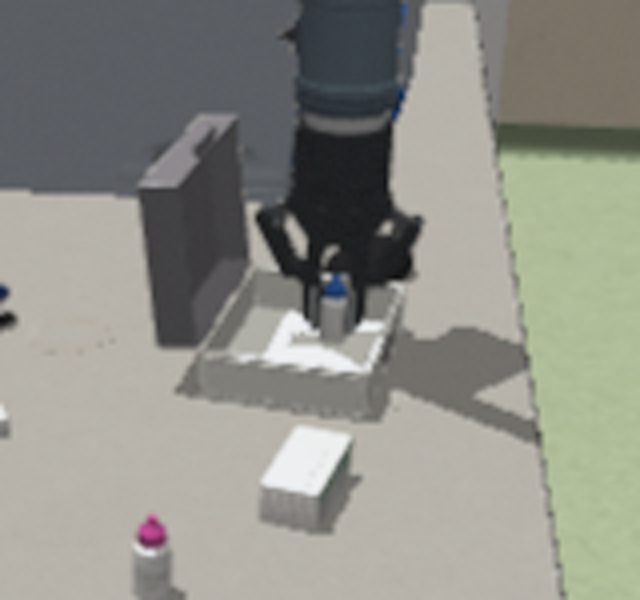

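Request:
carry_out(
  deltas=[0, 0, 0.1, 0, 0, 0, 0.1, 0],
)

```text
time_s: 7.72
position: [0.425, -0.2472, 0.0144]
tool_rot: [[0.131, 0.991, 0.0], [0.991, -0.131, -0.0], [-0.0, 0.0, -1.0]]
contact_force: [-0.5, 0.5, 0.1]
gripper_width: 0.0223
```

Request:
carry_out(
  deltas=[0, 0, 0, 0, 0, 0, 0, 0, 0, 0, 0, 0, 0, 0, 0, 0],
  grip=145,
)

```text
time_s: 8.22
position: [0.425, -0.2472, 0.0143]
tool_rot: [[0.131, 0.991, -0.0], [0.991, -0.131, 0.0], [0.0, -0.0, -1.0]]
contact_force: [0.9, 0.3, -0.2]
gripper_width: 0.0371
```

Request:
carry_out(
  deltas=[0, 0, -1, 0, 0, 0, -3, 0, 0, 0, -6, 0, 0, 0, -11, 0, 0, 0, -16, 0, 0, 0, -18, 0],
)

```text
time_s: 8.98
position: [0.4263, -0.2483, 0.1986]
tool_rot: [[0.131, 0.991, 0.005], [0.991, -0.131, -0.004], [-0.004, 0.005, -1.0]]
contact_force: [-0.1, 0.0, -0.4]
gripper_width: 0.0367
```

```bash
python3 -c "
from h import *
go(.5218,.1212,.12,82.5)
im=env.get_image('side');cv2.imwrite('pics/s6.png',cv2.resize(im[100:250,280:440,::-1],(640,600),interpolation=cv2.INTER_CUBIC))
"
```

```text
t 8.97 pos [ 0.4263 -0.2483  0.1986] yaw 82.48 w 0.0367 -> delta cm [37.91  4.6   7.75] turn -0.02
```

View pics/s6.png

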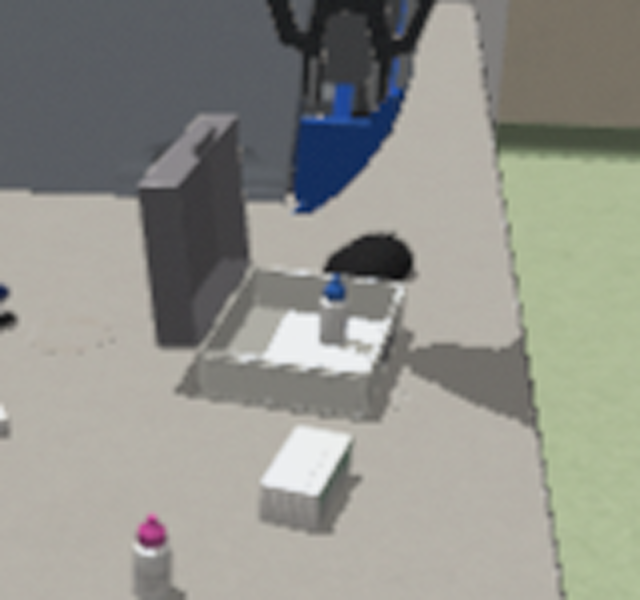

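Blue vial stands upright in the box at (333,315). Next pink.

Request:
carry_out(
  deltas=[5, 0.6, 0, 0, 11, 1.4, 0, 0, 17, 2.1, 0, 0, 23, 2.8, 0, 0, 29, 3.5, 2, 0, 34, 4.2, 4, 0, 37, 4.6, 6, 0, 37.9, 4.6, 7.5, 0, 37.9, 4.6, 7.7, 0, 37.9, 4.6, 7.7, 0],
  grip=80,
)

```text
time_s: 10.28
position: [0.5203, 0.1215, 0.1176]
tool_rot: [[0.132, 0.991, 0.0], [0.991, -0.132, -0.0], [-0.0, 0.0, -1.0]]
contact_force: [-1.3, -0.1, 0.4]
gripper_width: 0.0587
```

```bash
python3 -c "
from h import *
go(.5218,.1212,.010,82.5)
im=env.get_image('side');cv2.imwrite('pics/s7.png',cv2.resize(im[130:280,240:400,::-1],(640,600),interpolation=cv2.INTER_CUBIC))
"
```

```text
t 10.28 pos [0.5203 0.1215 0.1176] yaw 82.41 w 0.0587 -> delta cm [-1.000e-02  1.500e-01  1.076e+01] turn -0.09
```

View pics/s7.png

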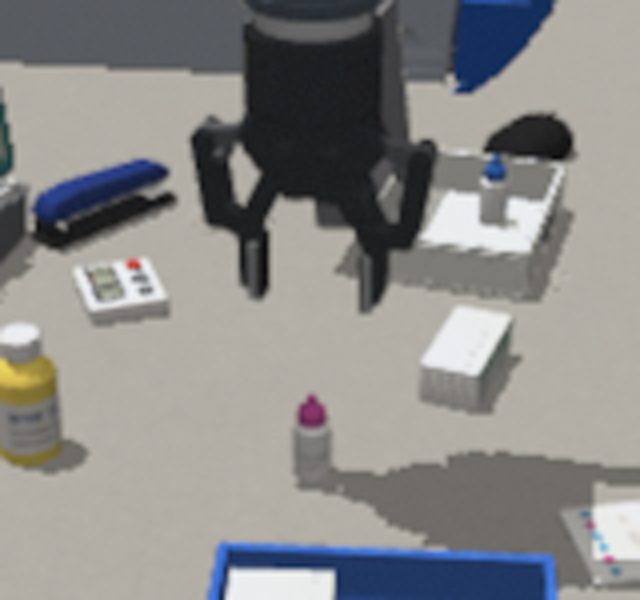

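Request:
carry_out(
  deltas=[0, 0.1, 4, 0, 0, 0.1, 8, 0, 0, 0.1, 10.1, 0, 0, 0.1, 10.8, 0, 0, 0.1, 10.8, 0, 0, 0.1, 10.8, 0],
)

```text
time_s: 11.08
position: [0.5225, 0.1222, 0.0107]
tool_rot: [[0.131, 0.991, 0.003], [0.991, -0.131, 0.0], [0.0, 0.003, -1.0]]
contact_force: [-0.2, 0.3, -0.1]
gripper_width: 0.0591
```

Request:
carry_out(
  deltas=[0, 0, 0, 0, 0, 0, 0, 0, 0, 0, 0, 0, 0, 0, 0, 0, 0, 0, 0, 0, 0, 0, 0, 0],
  grip=255,
)

```text
time_s: 11.82
position: [0.5217, 0.1225, 0.01]
tool_rot: [[0.131, 0.991, 0.001], [0.991, -0.131, -0.0], [0.0, 0.001, -1.0]]
contact_force: [-1.2, -0.6, 5.9]
gripper_width: 0.0225
```

```bash
python3 -c "
from h import *
go(.4344,-.1780,.20,82.5)
go(.4344,-.1780,.015,82.5)
im=env.get_image('side');cv2.imwrite('pics/s8.png',cv2.resize(im[130:280,240:400,::-1],(640,600),interpolation=cv2.INTER_CUBIC))
"
```

```text
t 11.82 pos [0.5217 0.1225 0.01  ] yaw 82.48 w 0.0225 -> delta cm [-30.93  -4.71 -19.01] turn -0.02
t 11.82 pos [0.5217 0.1225 0.01  ] yaw 82.48 w 0.0225 -> delta cm [-30.93  -4.72  -0.51] turn -0.02
```

View pics/s8.png

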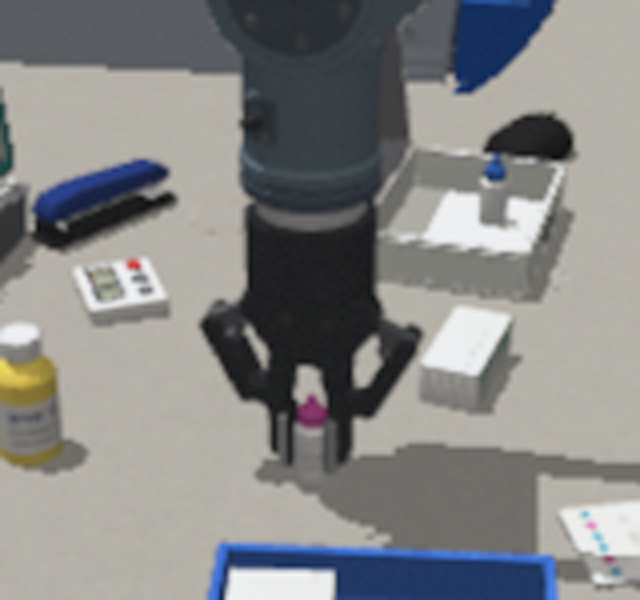

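Request:
carry_out(
  deltas=[0, 0, -2, 0, 0, 0, -6, 0, -2, -1, -11, 0, -6, -2, -16, 0, -12, -3, -19, 0, -18, -4, -19, 0, -24, -4.7, -19, 0, -28, -4.7, -19, 0, -30.5, -4.7, -19, 0, -30.9, -4.7, -18.5, 0],
)

```text
time_s: 13.12
position: [0.434, -0.1793, 0.1944]
tool_rot: [[0.134, 0.991, 0.001], [0.991, -0.134, -0.001], [-0.0, 0.001, -1.0]]
contact_force: [0.8, 1.3, -0.2]
gripper_width: 0.0221
```

Request:
carry_out(
  deltas=[0, 0, 2, 0, 0, 0, 6, 0, 0, 0, 10, 0, 0, 0, 13, 0, 0, 0, 14, 0, 0, 0, 14, 0, 0, 0, 14, 0],
)

```text
time_s: 14.0
position: [0.4351, -0.1782, 0.0555]
tool_rot: [[0.131, 0.991, 0.002], [0.991, -0.131, -0.001], [-0.001, 0.002, -1.0]]
contact_force: [-0.4, -1.3, 0.4]
gripper_width: 0.022
```

```bash
python3 -c "
from h import *
go(.4344,-.1780,.0143,82.5)
im=env.get_image('side');cv2.imwrite('pics/s9.png',cv2.resize(im[100:250,280:440,::-1],(640,600),interpolation=cv2.INTER_CUBIC))
"
```

```text
t 14.0 pos [ 0.4351 -0.1782  0.0555] yaw 82.49 w 0.022 -> delta cm [ 0.01 -0.08  4.12] turn -0.01
```

View pics/s9.png

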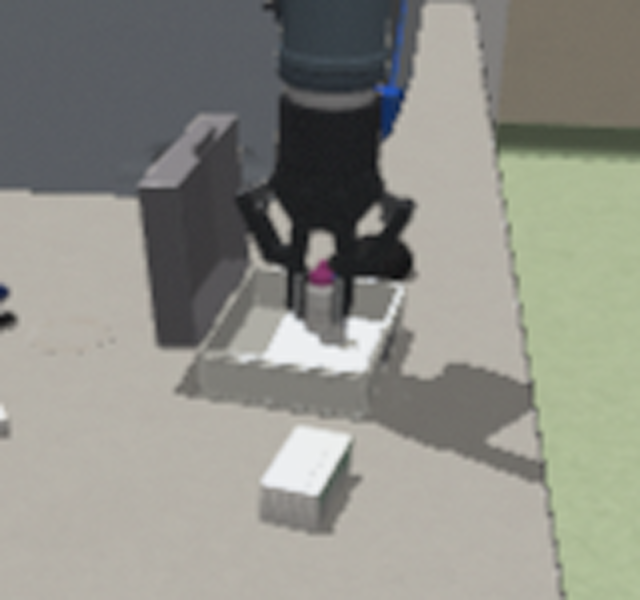

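Request:
carry_out(
  deltas=[0, 0, 1.5, 0, 0, 0, 2.8, 0, 0, 0, 3.7, 0, 0, 0, 4.1, 0, 0, 0, 4.1, 0, 0, 0, 4.1, 0, 0, 0, 4.1, 0],
)

```text
time_s: 14.92
position: [0.434, -0.1777, 0.0133]
tool_rot: [[0.131, 0.991, -0.0], [0.991, -0.131, 0.0], [0.0, -0.001, -1.0]]
contact_force: [-1.8, 1.1, 4.3]
gripper_width: 0.0227
```

```bash
python3 -c "
from h import *
go(.4344,-.1780,.0143,82.5);print(env.observe()['contact_force'])
im=env.get_image('side');cv2.imwrite('pics/s10.png',cv2.resize(im[100:250,280:440,::-1],(640,600),interpolation=cv2.INTER_CUBIC))
"
```

```text
t 14.93 pos [ 0.434  -0.1777  0.0133] yaw 82.47 w 0.0227 -> delta cm [-0.02  0.05 -0.1 ] turn -0.03
[-1.8488934   1.14244342  4.28551962]
```

View pics/s10.png

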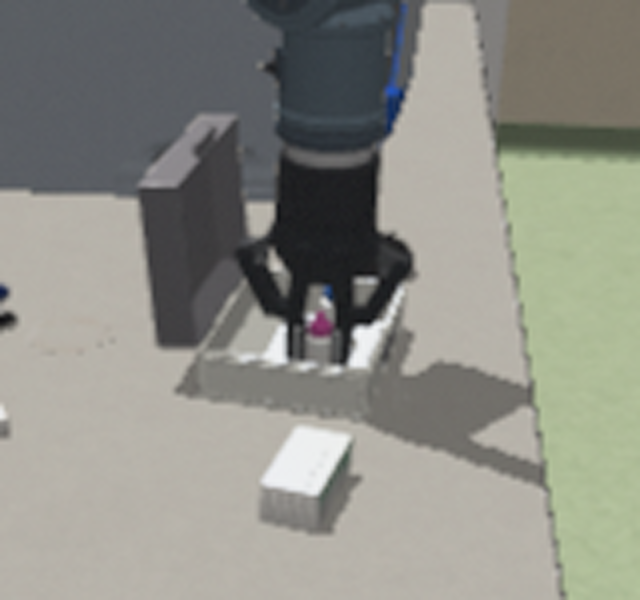

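Pink vial is in contact with the box floor (4 N). Release and withdraw.

Request:
carry_out(
  deltas=[0, 0, 0, 0, 0, 0, 0, 0, 0, 0, 0, 0, 0, 0, 0, 0],
  grip=145,
)

```text
time_s: 15.48
position: [0.4342, -0.1777, 0.0132]
tool_rot: [[0.131, 0.991, 0.0], [0.991, -0.131, -0.0], [-0.0, 0.0, -1.0]]
contact_force: [-0.3, -0.6, -0.2]
gripper_width: 0.0368
```

Request:
carry_out(
  deltas=[0, 0, -1, 0, 0, 0, -3, 0, 0, 0, -6, 0, 0, 0, -11, 0, 0, 0, -15, 0, 0, 0, -18, 0, 0, 0, -18, 0],
)

```text
time_s: 16.35
position: [0.4357, -0.1789, 0.1967]
tool_rot: [[0.131, 0.991, 0.005], [0.991, -0.131, -0.004], [-0.003, 0.006, -1.0]]
contact_force: [-0.2, 0.1, -0.0]
gripper_width: 0.0371
```

```bash
python3 -c "
from h import *
go(.433,-.0078,.12,77.8)
im=env.get_image('side');cv2.imwrite('pics/s11.png',cv2.resize(im[100:250,280:440,::-1],(640,600),interpolation=cv2.INTER_CUBIC))
im=env.get_image('top');cv2.imwrite('pics/t11.png',cv2.resize(im[150:300,300:460,::-1],(640,600),interpolation=cv2.INTER_CUBIC))
"
```

```text
t 16.35 pos [ 0.4357 -0.1789  0.1967] yaw 82.48 w 0.0371 -> delta cm [16.95 -2.55  7.6 ] turn 4.68
```

View pics/s11.png

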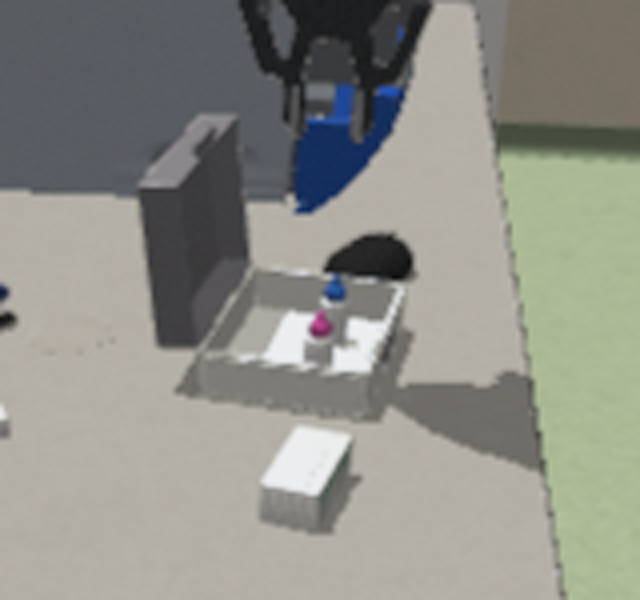

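```bash
cat >> h.py <<'E'
BC=np.array([.4447,-.2147]);BY=np.radians(-7.5)
def bx(x,y): c,s=np.cos(BY),np.sin(BY); return BC[0]+c*x-s*y,BC[1]+s*x+c*y
E
python3 -c "
from h import *
go(*bx(.15,0),.23,82.5)
X=[[*bx(.065,y),.04] for y in (.085,-.085)]
"
```

```text
t 16.45 pos [ 0.434  -0.1776  0.1933] yaw 82.47 w 0.0368 -> delta cm [-3.53 16.55 -3.66] turn -0.03
```

View pics/t11.png

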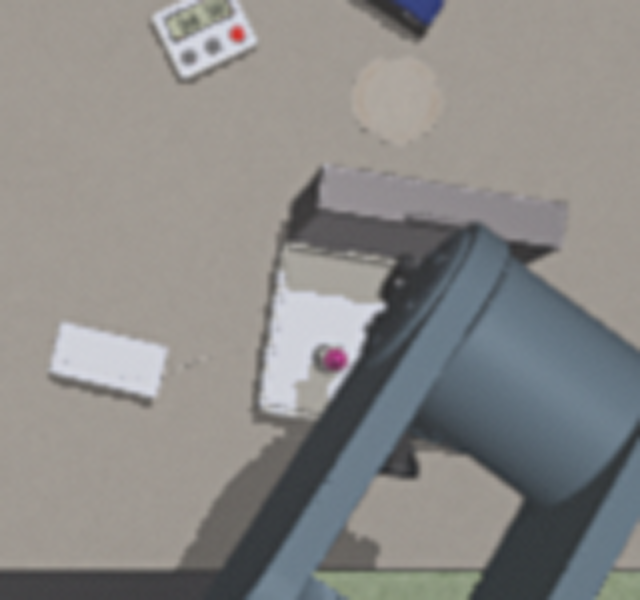

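Request:
carry_out(
  deltas=[0, 0, -4, 0, -1, 1, -6, 0, -2, 4, -6, 0, -3.5, 9, -6, 0, -3.5, 14, -6, 0, -3.5, 16.5, -5, 0, -3.5, 16.5, -3.7, 0, -3.5, 16.5, -3.7, 0, -3.5, 16.5, -3.7, 0],
  grip=255,
  grip_force=60,
)

```text
time_s: 17.58
position: [0.5922, -0.2339, 0.2302]
tool_rot: [[0.131, 0.991, -0.001], [0.991, -0.131, 0.0], [0.0, -0.001, -1.0]]
contact_force: [0.5, -0.4, 0.3]
gripper_width: -0.0001
```

```bash
python3 -c "
from h import *
go(*bx(.15,0),.14,82.5)
im=env.get_image('side');cv2.imwrite('pics/s12.png',cv2.resize(im[70:220,270:430,::-1],(640,600),interpolation=cv2.INTER_CUBIC))
"
```

```text
t 17.57 pos [ 0.5922 -0.2339  0.2302] yaw 82.45 w -0.0001 -> delta cm [-0.02  0.14  9.02] turn -0.05
```

View pics/s12.png

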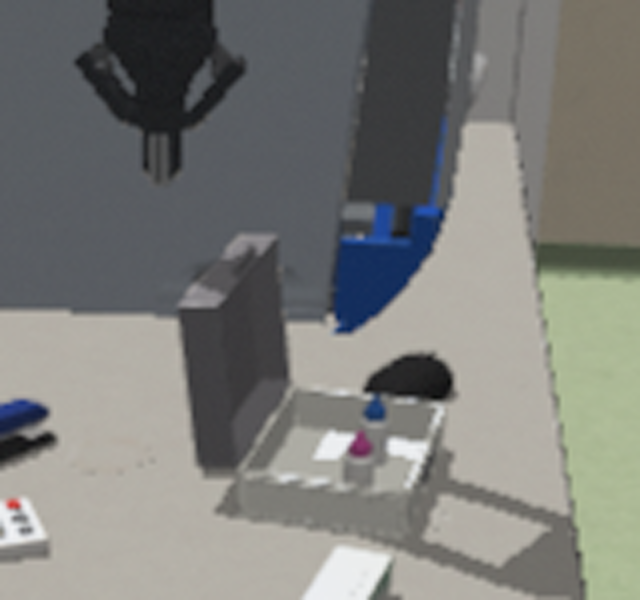

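Request:
carry_out(
  deltas=[0, 0, 3, 0, 0, 0, 7, 0, 0, 0, 8.8, 0, 0, 0, 8.8, 0, 0, 0, 8.8, 0],
)

```text
time_s: 18.25
position: [0.5941, -0.2348, 0.1443]
tool_rot: [[0.131, 0.991, 0.003], [0.991, -0.131, -0.002], [-0.001, 0.003, -1.0]]
contact_force: [-0.1, 0.3, 0.8]
gripper_width: -0.0
```

```bash
python3 -c "
from h import *
go(*bx(.07,0),.153,82.5);print(env.observe()['contact_force'])
im=env.get_image('side');cv2.imwrite('pics/s13.png',cv2.resize(im[70:220,270:430,::-1],(640,600),interpolation=cv2.INTER_CUBIC))
"
```

```text
t 18.25 pos [ 0.5941 -0.2348  0.1443] yaw 82.47 w -0.0 -> delta cm [ 0.03 -8.07 -0.89] turn -0.03
[-0.07789304  0.27830369  0.79544317]
```

View pics/s13.png

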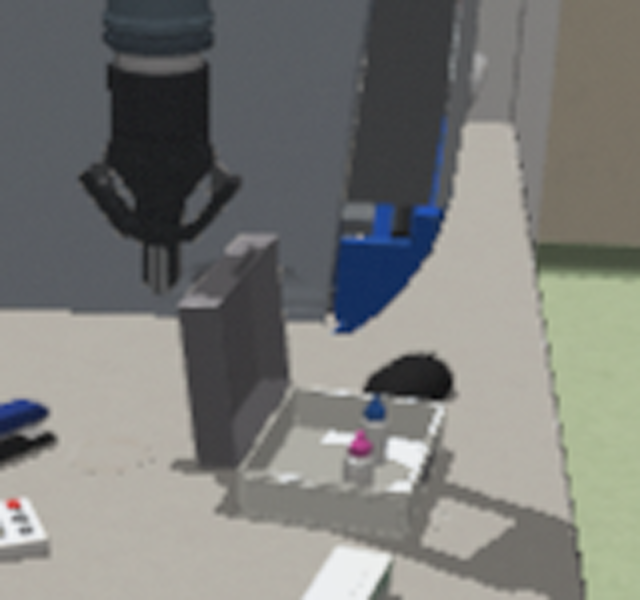

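Request:
carry_out(
  deltas=[0, -1, 0, 0, 0, -2.5, 0, 0, 0, -4, -0.4, 0, 0, -5.5, -0.6, 0, 0, -7, -0.7, 0, 0, -8, -0.7, 0, 0, -8, -0.7, 0],
)

```text
time_s: 19.18
position: [0.5128, -0.2236, 0.1491]
tool_rot: [[0.132, 0.991, -0.001], [0.991, -0.132, 0.0], [0.0, -0.001, -1.0]]
contact_force: [-0.5, 0.3, 0.7]
gripper_width: -0.0002
```

```bash
python3 -c "
from h import *
go(*bx(.027,0),.140,82.5);print(env.observe()['contact_force'])
im=env.get_image('side');cv2.imwrite('pics/s14.png',cv2.resize(im[70:220,270:430,::-1],(640,600),interpolation=cv2.INTER_CUBIC))
"
```

```text
t 19.18 pos [ 0.5128 -0.2236  0.1491] yaw 82.44 w -0.0002 -> delta cm [-0.02 -4.17  0.92] turn -0.06
[-0.46235821  0.31585828  0.66192253]
```

View pics/s14.png

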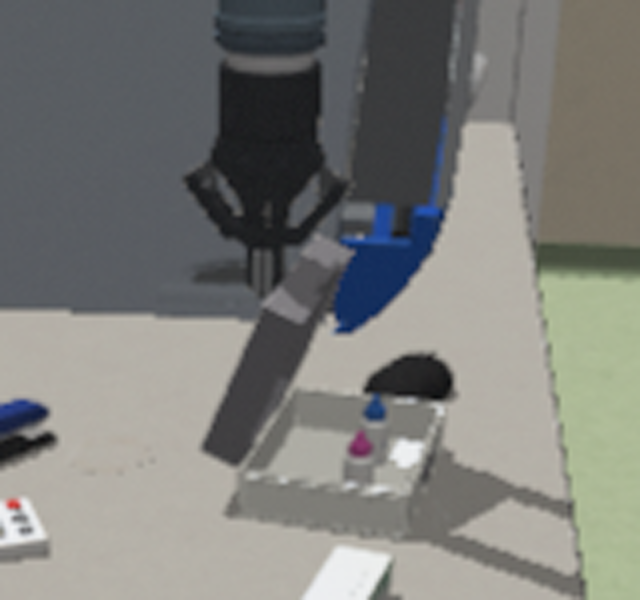

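Lid follows (about 65°). Continue.

Request:
carry_out(
  deltas=[0, -1.2, 0.1, 0, 0, -2.4, 0.4, 0, 0, -3.4, 0.7, 0, 0, -4.2, 0.9, 0, 0, -5.2, 1.6, 0, 0, -6.2, 2.4, 0, 0, -7.2, 3.2, 0, 0, -7.7, 3.7, 0, 0, -7.7, 3.7, 0],
)

```text
time_s: 20.35
position: [0.4367, -0.2132, 0.1116]
tool_rot: [[0.131, 0.991, -0.001], [0.991, -0.131, 0.001], [0.001, -0.001, -1.0]]
contact_force: [0.2, -0.3, 0.3]
gripper_width: 0.0
```

```bash
python3 -c "
from h import *
go(*bx(-.03,0),.083,82.5);print(env.observe()['contact_force'])
im=env.get_image('side');cv2.imwrite('pics/s15.png',cv2.resize(im[70:220,270:430,::-1],(640,600),interpolation=cv2.INTER_CUBIC))
"
```

```text
t 20.35 pos [ 0.4367 -0.2132  0.1116] yaw 82.45 w 0.0 -> delta cm [-0.05 -2.19  2.86] turn -0.05
[ 0.19402769 -0.34221015  0.34924735]
```

View pics/s15.png

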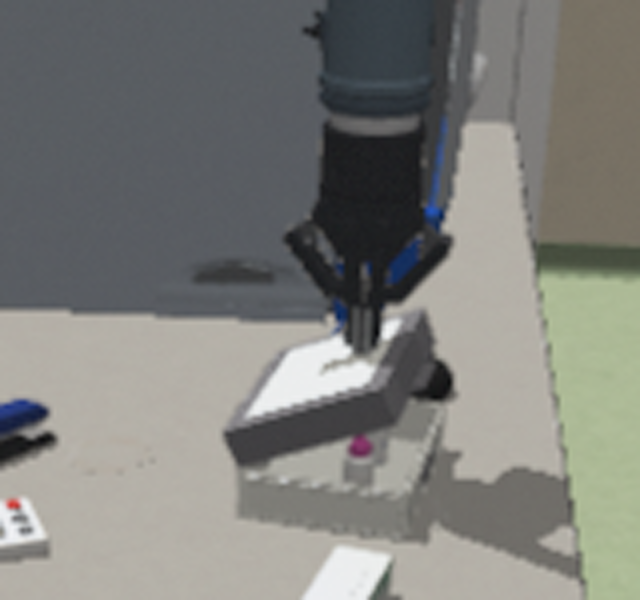

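Request:
carry_out(
  deltas=[0, -0.7, 0.8, 0, 0, -1.4, 1.6, 0, 0, -2.1, 2.4, 0, 0, -2.2, 3, 0, 0, -2.2, 3.6, 0, 0, -2.2, 4, 0, 0, -2.2, 4.1, 0, 0, -2.2, 4.1, 0],
)

```text
time_s: 21.4
position: [0.4157, -0.2107, 0.0724]
tool_rot: [[0.131, 0.991, -0.001], [0.991, -0.131, 0.0], [0.0, -0.001, -1.0]]
contact_force: [-7.2, 3.3, 14.8]
gripper_width: -0.0002
```

```bash
python3 -c "
from h import *
go(*bx(-.03,0),.072,82.5);print(env.observe()['contact_force'])
im=env.get_image('side');cv2.imwrite('pics/s16.png',cv2.resize(im[70:220,270:430,::-1],(640,600),interpolation=cv2.INTER_CUBIC))
"
```

```text
t 21.4 pos [ 0.4157 -0.2107  0.0724] yaw 82.5 w -0.0002 -> delta cm [-0.02 -0.08  0.04] turn -0.0
[-7.16574378  3.25122462 14.78286035]
```

View pics/s16.png

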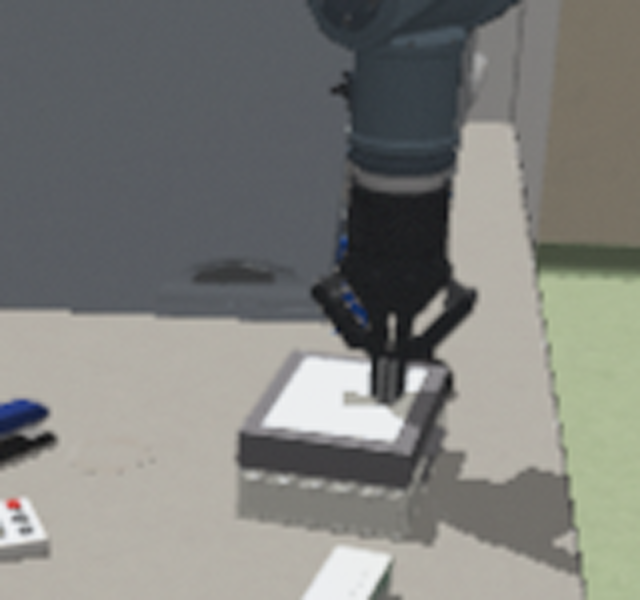

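Request:
carry_out(
  deltas=[0, 0.1, 0.1, 0, 0, 0.1, 0.1, 0, 0, 0.1, 0.1, 0],
)

```text
time_s: 21.82
position: [0.4158, -0.2107, 0.0722]
tool_rot: [[0.13, 0.992, -0.003], [0.992, -0.13, 0.001], [0.0, -0.003, -1.0]]
contact_force: [-14.2, 6.0, 28.1]
gripper_width: -0.0
```

Request:
carry_out(
  deltas=[0, 0, -1.5, 0, 0, 0, -4, 0, 2, 0, -8, 0, 6, 0, -9, 0, 12, 0, -9, 0],
  grip=55,
)

```text
time_s: 22.45
position: [0.434, -0.0921, 0.1622]
tool_rot: [[0.134, 0.991, 0.004], [0.991, -0.134, -0.002], [-0.001, 0.004, -1.0]]
contact_force: [0.3, 0.1, -0.1]
gripper_width: 0.0668
```

```bash
python3 -c "
from h import *
go(.433,-.0078,.11,77.8)
im=env.get_image('side');cv2.imwrite('pics/s17.png',cv2.resize(im[100:250,280:440,::-1],(640,600),interpolation=cv2.INTER_CUBIC))
"
```

```text
t 22.45 pos [ 0.434  -0.0921  0.1622] yaw 82.31 w 0.0668 -> delta cm [ 8.35 -1.25  5.2 ] turn 4.51
```

View pics/s17.png

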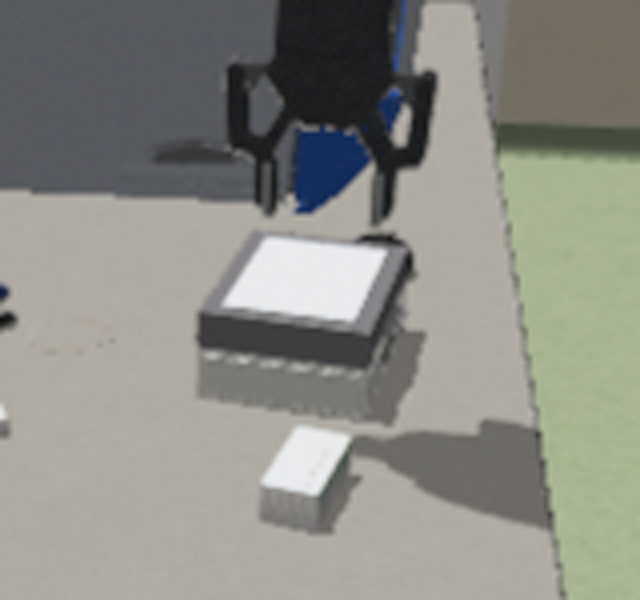

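Request:
carry_out(
  deltas=[4, -0.6, 0, 2, 7, -1, 2, 4.5, 8.3, -1.2, 4, 4.5, 8.3, -1.2, 5.2, 4.5, 8.3, -1.2, 5.2, 4.5, 8.3, -1.2, 5.2, 4.5],
)

```text
time_s: 23.25
position: [0.4321, -0.0088, 0.1089]
tool_rot: [[0.209, 0.978, 0.001], [0.978, -0.209, -0.0], [-0.0, 0.001, -1.0]]
contact_force: [0.7, -0.8, 0.2]
gripper_width: 0.0671
```

```bash
python3 -c "
from h import *
go(.433,-.0078,.008,77.8)
im=env.get_image('side');cv2.imwrite('pics/s18.png',cv2.resize(im[130:280,280:440,::-1],(640,600),interpolation=cv2.INTER_CUBIC))
"
```

```text
t 23.25 pos [ 0.4321 -0.0088  0.1089] yaw 77.91 w 0.0671 -> delta cm [ 0.12  0.06 10.09] turn 0.11
```

View pics/s18.png

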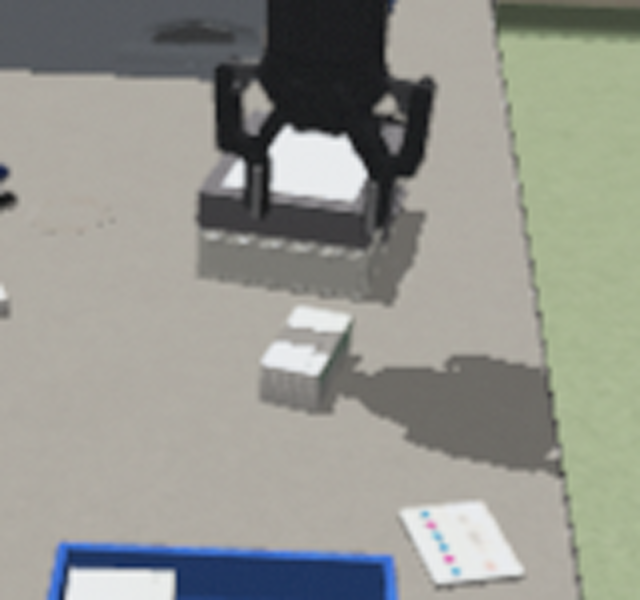

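Request:
carry_out(
  deltas=[0.1, 0, 4, 0, 0.1, 0, 8, 0, 0.1, 0, 9.8, 0, 0.1, 0, 10.1, 0, 0.1, 0, 10.1, 0],
)

```text
time_s: 23.92
position: [0.4324, -0.0074, 0.0081]
tool_rot: [[0.209, 0.978, 0.001], [0.978, -0.209, -0.0], [-0.0, 0.001, -1.0]]
contact_force: [0.5, 1.5, -0.1]
gripper_width: 0.0668
```

Request:
carry_out(
  deltas=[0, 0, 0, 0, 0, 0, 0, 0, 0, 0, 0, 0, 0, 0, 0, 0, 0, 0, 0, 0],
  grip=255,
  grip_force=40,
)

```text
time_s: 24.55
position: [0.4327, -0.0073, 0.0085]
tool_rot: [[0.208, 0.978, 0.002], [0.978, -0.208, -0.001], [-0.0, 0.002, -1.0]]
contact_force: [-0.6, 0.1, 7.9]
gripper_width: 0.0389
```

```bash
python3 -c "
from h import *
go(.43,.318,.12,94.2)
im=env.get_image('side');cv2.imwrite('pics/s19.png',cv2.resize(im[130:280,280:440,::-1],(640,600),interpolation=cv2.INTER_CUBIC))
"
```

```text
t 24.55 pos [ 0.4327 -0.0073  0.0085] yaw 77.97 w 0.0389 -> delta cm [ 31.76  -7.02 -11.18] turn -16.23
```

View pics/s19.png

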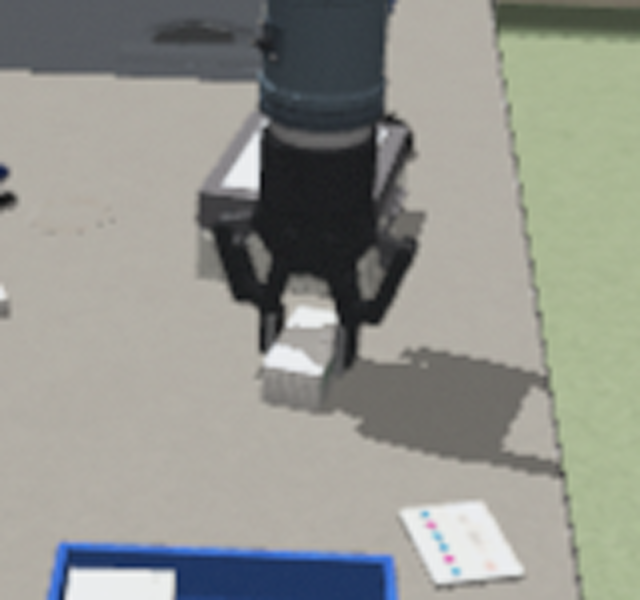

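Request:
carry_out(
  deltas=[0, 0, -2, 0, 0, 0, -6, 0, 3, -0.7, -10, -3, 9, -2, -11.2, -8, 15, -3.4, -11.2, -14, 21, -4.8, -11.2, -16.2, 26, -6, -11.2, -16.2, 30, -7, -11.2, -16.2, 31.7, -7.4, -11.2, -16.2, 31.7, -7.4, -11.2, -16.2],
)

```text
time_s: 25.85
position: [0.425, 0.319, 0.1193]
tool_rot: [[-0.075, 0.997, -0.0], [0.997, 0.075, -0.0], [-0.0, -0.0, -1.0]]
contact_force: [-0.5, -0.9, -1.8]
gripper_width: 0.0391
```

```bash
python3 -c "
from h import *
go(.4258,.3185,.0125,94.2)
im=env.get_image('side');cv2.imwrite('pics/s20.png',cv2.resize(im[200:350,260:420,::-1],(640,600),interpolation=cv2.INTER_CUBIC))
im=env.get_image('top');cv2.imwrite('pics/t20.png',cv2.resize(im[150:300,160:320,::-1],(640,600),interpolation=cv2.INTER_CUBIC))
"
```

```text
t 25.85 pos [0.425  0.319  0.1193] yaw 94.27 w 0.0391 -> delta cm [-0.05  0.07 10.68] turn 0.07
```

View pics/s20.png

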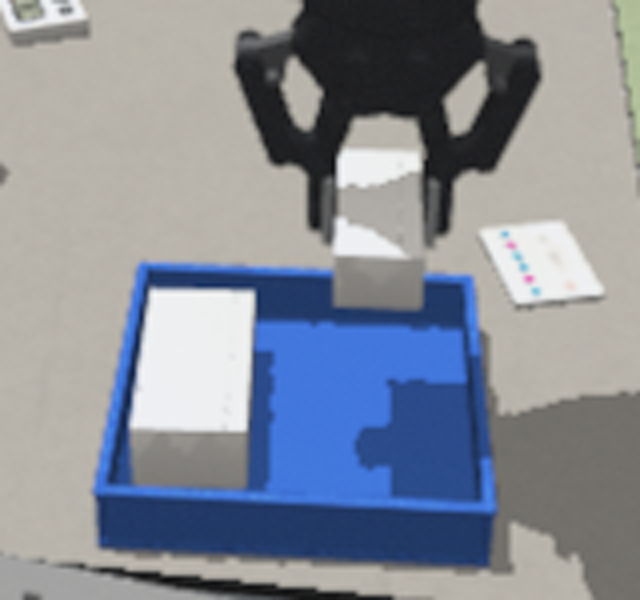

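View pics/t20.png

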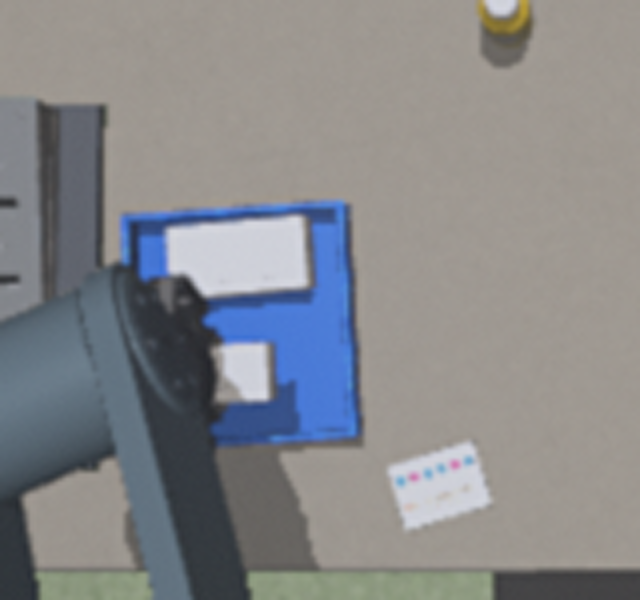

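Request:
carry_out(
  deltas=[0, 0.1, 3, 0, 0, 0.1, 6, 0, 0, 0.1, 8.5, 0, 0, 0.1, 10, 0, 0, 0.1, 10.5, 0, 0, 0.1, 10.6, 0, 0, 0.1, 10.6, 0],
)

```text
time_s: 26.82
position: [0.427, 0.3188, 0.0141]
tool_rot: [[-0.073, 0.997, 0.001], [0.997, 0.073, 0.001], [0.0, 0.001, -1.0]]
contact_force: [0.3, 0.3, -1.8]
gripper_width: 0.0392
```

```bash
python3 -c "
from h import *
go(.4258,.3185,.0125,94.2);print(env.observe()['contact_force'])
im=env.get_image('side');cv2.imwrite('pics/s21.png',cv2.resize(im[200:350,260:420,::-1],(640,600),interpolation=cv2.INTER_CUBIC))
"
```

```text
t 26.82 pos [0.427  0.3188 0.0141] yaw 94.17 w 0.0392 -> delta cm [-0.02 -0.12  0.16] turn -0.03
[ 0.28162912  0.34601489 -1.75151689]
```

View pics/s21.png

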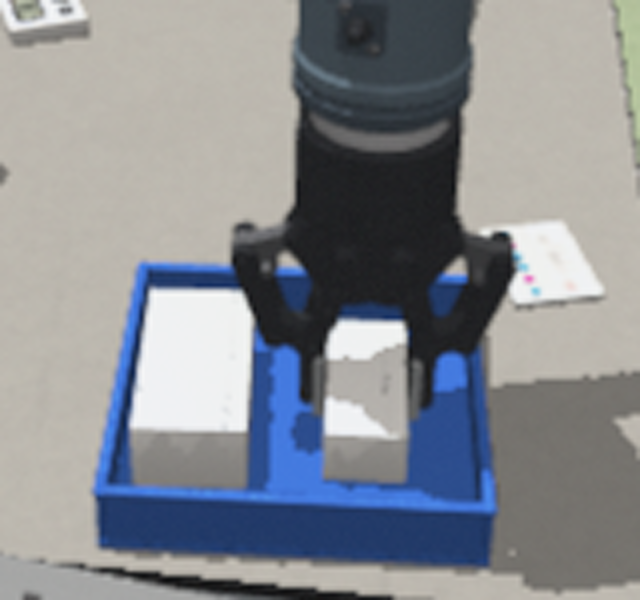

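Request:
carry_out(
  deltas=[0, 0, 0.1, 0, 0, 0, 0.1, 0, 0, 0, 0.1, 0],
)

```text
time_s: 27.25
position: [0.4264, 0.3187, 0.0126]
tool_rot: [[-0.073, 0.997, 0.0], [0.997, 0.073, 0.0], [0.0, 0.0, -1.0]]
contact_force: [-0.3, -0.2, 0.8]
gripper_width: 0.0393
```

Request:
carry_out(
  deltas=[0, 0, 0, 0, 0, 0, 0, 0, 0, 0, 0, 0, 0, 0, 0, 0],
  grip=90,
)

```text
time_s: 27.75
position: [0.4263, 0.3186, 0.0123]
tool_rot: [[-0.073, 0.997, 0.0], [0.997, 0.073, -0.0], [-0.0, 0.0, -1.0]]
contact_force: [0.4, 0.1, -0.8]
gripper_width: 0.0554
```

Request:
carry_out(
  deltas=[0, 0, -1, 0, 0, 0, -3, 0, 0, 0, -7, 0, 0, 0, -12, 0, 0, 0, -17, 0, -6, 0, -20, 0, -12, 0, -20, 0, -18, 0, -20, 0, -20, 0, -20, 0, -20, 0, -20, 0],
)

```text
time_s: 29.0
position: [0.4411, 0.1179, 0.213]
tool_rot: [[-0.069, 0.998, 0.001], [0.998, 0.069, 0.0], [-0.0, 0.001, -1.0]]
contact_force: [-0.0, 0.5, 0.1]
gripper_width: 0.0553
```

```bash
python3 -c "
from h import *
go(.4258,.3185,.0125,94.2)
im=env.get_image('side');cv2.imwrite('pics/s22.png',cv2.resize(im[120:350,220:420,::-1],(520,598),interpolation=cv2.INTER_CUBIC))
im=env.get_image('top');cv2.imwrite('pics/t22.png',cv2.resize(im[130:280,180:460,::-1],(784,420),interpolation=cv2.INTER_CUBIC))
"
```

```text
t 29.0 pos [0.4411 0.1179 0.213 ] yaw 93.98 w 0.0553 -> delta cm [20.12 -0.15 20.05] turn -0.22
```

View pics/s22.png

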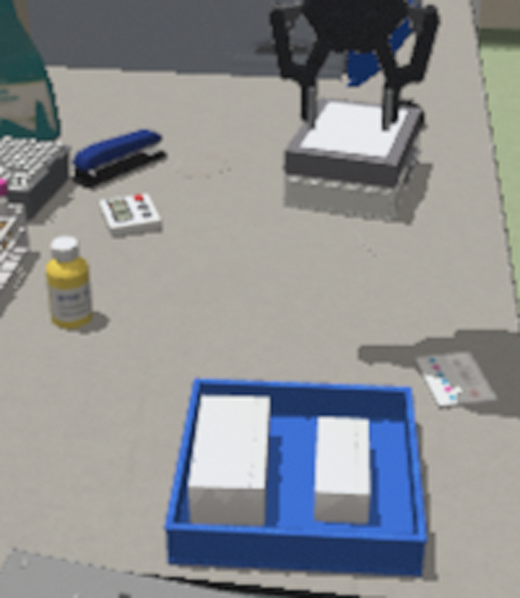

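View pics/t22.png

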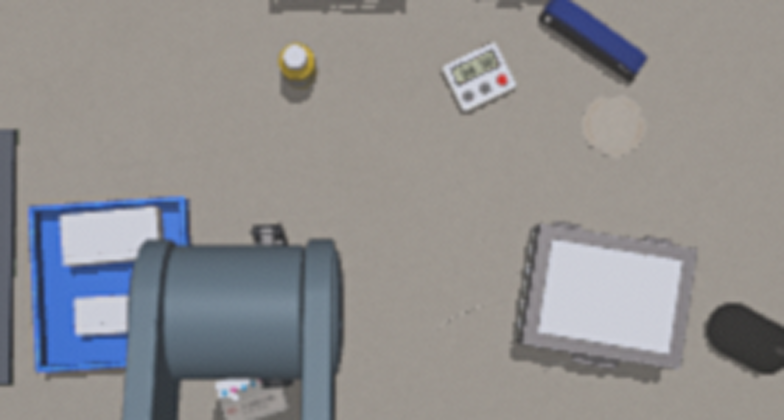

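```bash
python3 -c "
from h import *
for th in(0,.06,.15):
  x=.065-.13*np.cos(th)+.032*np.sin(th); z=.04+.13*np.sin(th)+.032*np.cos(th)
  for y in(.085,-.085):
    X=[*bx(x,y),z]; print(th,((proj('side',X)-[220,120])*2.6).round(1))
"; python3 -c "
import cv2;a=cv2.imread('pics/s22.png')[80:230,260:450];cv2.imwrite('pics/s22b.png',cv2.resize(a,None,fx=4,fy=4))"
```

```text
0 [[399.5 163.7]]
0 [[419.5 107.1]]
0.06 [[398.  157.1]]
0.06 [[418.2 101.2]]
0.15 [[395.  147.3]]
0.15 [[415.6  92.3]]
```

View pics/s22b.png

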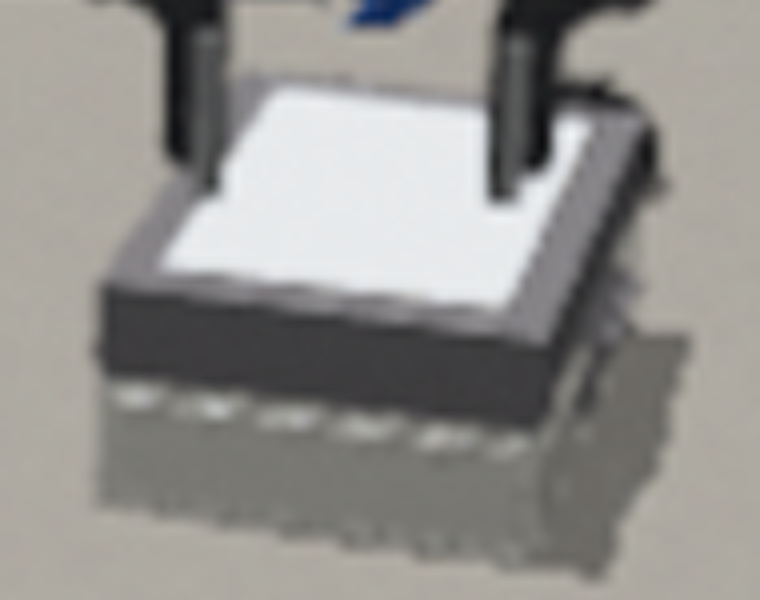

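```bash
python3 -c "
from rig import env
print(env.sign_off())"
```

```text
the job is handed in; nothing more can be done
None
```

I put both dropper vials in the white box, shut its lid, and laid the green-banded carton flat in the tray's free near part. I handed the job in shortly after 29 s of the 72 s allowed; sign-off gives no verdict.

- **Vials:** the last picture before closing the lid showed both standing upright. They are hidden under the lid now, so I have no later check of them.
- **Lid:** it stopped firmly under 28 N of downward push, with the fingertips at z = 72 mm, the height for a shut lid. Its near-left corner in the final side view is within about 1 pixel of where a fully shut lid would put it.
- **Carton:** in the final pictures it lies flat and clear of the walls. The blue-banded carton looks unmoved.
- **Yellow bottle and timer:** both sit where they did in the first pictures, judged by eye.
- **Arm:** at hand-in it was clear of everything.

No check failed. Early fits of the box and the carton from the pictures were off because I had matched the corners wrongly. I corrected them before moving the arm; the final top-view and combined fits still differed by about 2 mm and 2°, so I used values between the two.

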